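Put the hand stamp away and ease the heavy case lid shut

ROBOT

A 6-joint arm with a two-finger parallel gripper is mounted at the origin on a cart in front of the work surface, level with it; the furniture and walls round the work are solid. World frame = base frame: x ahead of the robot, y to its left, z up, the work surface at z = 0. Lengths are in m, angles in rad, forces in N, time in s.
With the tool pointing down it reaches from about 0.35 to 0.85 m from the base axis. Payload 8.1 kg.
Tool frame: the origin (TCP) lies at the very end of the fingers, on their centre line; the grasp point (between the pads) lies 19 mm behind it (robot.pinch_z is the distance from the TCP to the grasp point, in m); y points along the fingers, x is the direction in which the jaws open and shut, and the axes are right-handed (so a half turn about y gives the same grasp; the last joint's range is limited). The gripper opens to 93 mm and grips with 3 to 60 N. Pads are 15 mm wide; open, the fingers measure 128 mm over their backs; the gripper's body (75 mm by 188 mm) begins 65 mm behind the grasp point.
Start: joints at [-1.207, 0.13, 1.488, -0, 1.523, -0.085], TCP at [0.26, -0.541, 0.219] pointing down, gripper open.
Joint ranges: [-2.96, 2.96], [-0.89, 2.26], [0.02, 2.5], [-1.34, 4.48], [0, 2.73], [-2.66, 2.66]. Speed limits (rad/s): [2.39, 2.39, 2.79, 3.14, 3.14, 3.14].

INTERFACE

Orientations are given as a rotation vector (axis times angle).
In Python, from plant import robot gives the robot as it stands.
- The arm moves only by the shell command python3 -m inch 'ROWS' [FORCE]. ROWS is JSON, a list of rows, each a list of 5 numbers: the closure, from -1 (fully open) to 1 (shut), then the shift along the world's x, y, z in m, then the turn about the world's z in rad. A call has 1 to 8 rows; each row is the pose to reach, as a shift and turn from the pose measured when the call began; what a row does not reach only later rows make up. A row lasts 1/8 s, in which the tool goes at most 62.5 mm and 10.7 degrees, less where a joint would pass 70% of its speed; a pose out of reach is approached as far as the arm can. A call with a gripper value outside its range is refused whole. The fingers move at their own pace and stop on an object; FORCE is the grip in N (left out, the last holds). Time passes only in rows, so rows that repeat a pose let the fingers close. It gives the time, the measured TCP pose, the force and the opening at its end, in the units of the state.
- robot.read_state(): the state, without advancing time (a new reading comes with each control period).
- robot.read_camera(name): name is "side" or "top" or "wrist"; returns a dict with "color" (420x560x3 uint8, red, green, blue), "mtx" (3x3 intrinsics, pixels), "R" (3x3) and "t" (3): a world point X has camera coordinates R X + t; the wrist camera has in their place "hand_eye" (4x4, takes a point from camera to tool coordinates, whose origin is the TCP and whose axes are the tool frame's). Camera axes: x right, y down, z forward; pixel columns grow to the right and rows downward; lengths in m; the calibration is good to about 2 mm. A picture is of the moment at which its call begins: read the wrist's pose just before it. There is no depth.
- robot.close_job(): hands the job in, once; it reports no verdict.
The state is a dict: "t": time; "q": joint angles; "dq": joint speeds; "joint_torque": joint torques, N m; "tool_pos": TCP position; "orientation": TCP orientation; "force": force on the tool from outside, world axes, zero at the start; "wrist_torque": the same for the moment, N m; "opening": finger opening in m.
Only numpy, scipy, OpenCV 4.12 (cv2) and the standard library are available. Lean on these libraries where they do the work, as an engineer would, in place of code of your own. Each camera call takes 0.05 s, during which the arm holds its last target. There are 200 camera calls.

TASK

Put the wooden hand stamp away in the open steel case: knob up, turned so that its oblong base drops fully into the small oblong recess, and let go of it. Then close the case's heavy lid gently: once tipped forward it falls by itself, so hold its weight back at the front bar right down until it lies shut, without letting it slam. Do not shift the bell, the pot or the candle that stand round the case.

Things in the scene. Friction and masses are not known exactly. Their poses are not given: they have to be found in the camera images.
- case: open-topped grey steel case fixed to the counter: outside 140 (own x) x 170 (own y) x 85 mm high, walls and floor 6 mm. Origin: centre of its underside, z up, own -x its front (towards the robot). Inside, a wooden insert, its top 18 mm above the counter, has two oblong recesses: the small one for the stamp, the large one at own +y filled by a fixed flat ink pad, top 19 mm up
- recess (a point): centre of the floor of the small recess, 6 mm above the counter; recess 30 mm along the case's x, 48 mm along its y, 12 mm deep, axes as the case. The stamp seats with its own y along the case's y, either way round. From here the inside wall faces are 39 mm off at -y, 54 mm at -x, 74 mm at +x. An unseated stamp keeps the lid from shutting
- stamp_mid (a point): wooden hand stamp standing upright on the counter: oblong base 26 mm (own x) x 44 mm (own y) x 16 mm high, above it a turned handle with a round knob up to 24 mm thick, 72 mm high in all, 70 g. This point is on its axis, half-way up (36 mm over its underside), z up. Grip the knob about 55 mm above its underside
- lid (a joint): angle of the lid in rad: 0 shut, 1.57 upright, 1.85 its stop, leaning back. It starts at rest near upright, at 1.5 to 1.72. The lid weighs 0.72 to 0.98 kg on a freely running hinge (friction about 0.2 N m): below about 1.3 it falls and slams by itself unless held; holding it takes up to about 5 N at the bar
- hinge_mid (a point): middle of the hinge line, which runs along the case's y on top of the case's rear wall, 85 mm above the counter, at own x +70 mm of the case; axes as the case
- lid_bar (a point): middle of the axis of the round bar, 16 mm thick, 170 mm long, on the lid's free edge, parallel to the hinge and 177 mm from it. The 8 mm lid panel, as wide, joins it with no gap. Lid upright: the bar is the top edge. Lid shut: it is 37 mm in front of the case's front wall and 89 mm above the counter, free below. Axes turn with the lid: own -x from hinge to bar, own z out of the outer face
- bell_mid (a point): bystander: round counter bell 70 mm across, 54 mm high; this point is its centre, 27 mm up
- pot_mid (a point): bystander: round small pot 58 mm across, 50 mm high; this point is its centre, 25 mm up
- candle_mid (a point): bystander: candle in a glass 76 mm across, 90 mm high; this point is its centre, 45 mm up
- stamp: the same hand stamp, origin at the centre of its underside
- box_edge (a point): middle of the top edge of the near side face of the tall perforated file box that stands fixed at the right; this face runs along x from 0.43 to 0.67 m, 180 mm high; keep the gripper to the left (+y) of it
Not all that is in view belongs to the job. There is more than one size of the stamp; the job needs the largest.

How it is judged:
By the outcome, as a careful person would: the job done as asked, in the order asked, and still so for the second after the job is handed in, with the robot touching nothing.
It also fails if it takes over 62 s, if anything falls off the work surface, if the arm or the gripper's body presses on something with over 40 N, if the wrist force passes 120 N, or if a joint passes its speed limit or range.

## Working session

There is one attempt and no reset: what is moved stays moved. The work goes in short steps, Python scripts to look and compute and a shell command to move; the robot and the scene stay as the last step left them, time stands still between calls to the robot, and variables do not carry over. Pictures are saved under pics/ and viewed, about 8 in all and at most 12, crops included, and the job is handed in when it is done.

```bash
mkdir -p pics; ls
python3 - <<'E'
from plant import robot
import cv2,numpy as np
s=robot.read_state();print(s['t'],s['tool_pos'],s['orientation'],s['force'],s['opening'],robot.pinch_z)
for n in['side','top']:
    c=robot.read_camera(n);cv2.imwrite(f'pics/{n}0.png',cv2.resize(c['color'][:,:,::-1],(800,600),interpolation=cv2.INTER_CUBIC))
    print(n,np.round(c['mtx'],1).tolist(),np.round(c['R'],3).tolist(),np.round(c['t'],3).tolist())
E
```

```text
pics
0.0 [ 0.26016418 -0.5400285   0.21760411] [-1.38759756  0.87361364 -0.87124146] [ 0.76078082  0.44458619 -0.0931664 ] 0.0931127720384308 0.0188
side [[439.3, 0.0, 275.0], [0.0, 439.3, 221.3], [0.0, 0.0, 1.0]] [[0.776, -0.631, 0.0], [-0.525, -0.646, -0.554], [0.35, 0.43, -0.832]] [-0.387, 0.508, 0.766]
top [[423.7, 0.0, 280.1], [0.0, 423.7, 205.6], [0.0, 0.0, 1.0]] [[-0.012, -0.999, -0.033], [-0.987, 0.017, -0.158], [0.158, 0.031, -0.987]] [0.165, 0.631, 0.955]
```

View pics/top0.png

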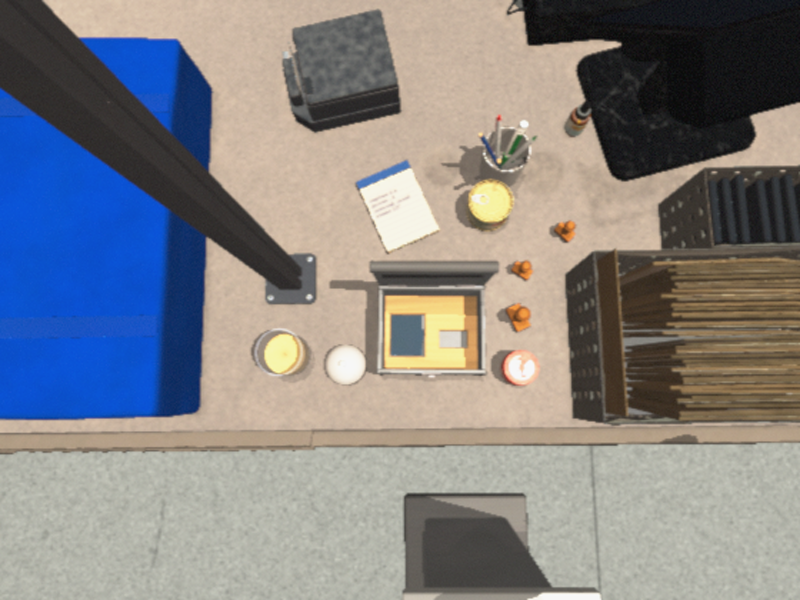

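View pics/side0.png

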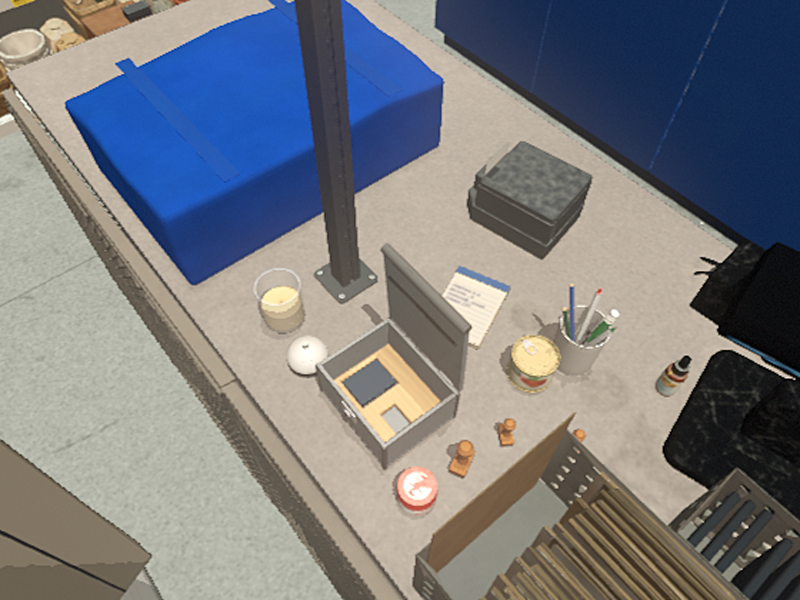

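The top view shows the case at about (432,330) and stamps at (519,318), (523,270) and (567,230). The pot is at (520,367), the bell at (346,365), the candle at (280,353), and a pole stands at (290,280). The side view shows the largest stamp at (461,458).

Run:
```python
from plant import robot
import cv2
for n,(a,b,c,d),k in [('top',(255,170,388,270),6),('side',(215,165,375,285),5)]:
    im=robot.read_camera(n)['color'][b:d+ (80 if n=='side' else 0),a:c,::-1]
    if n=='side': k=3
    cv2.imwrite(f'pics/{n}1.png',cv2.resize(im,None,fx=k,fy=k,interpolation=cv2.INTER_CUBIC))
```

```text
(no output)
```

View pics/top1.png

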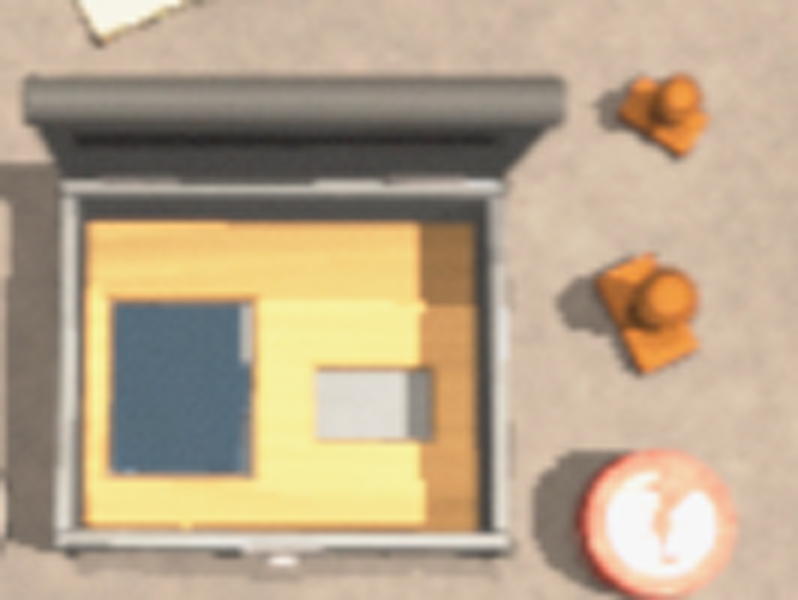

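View pics/side1.png

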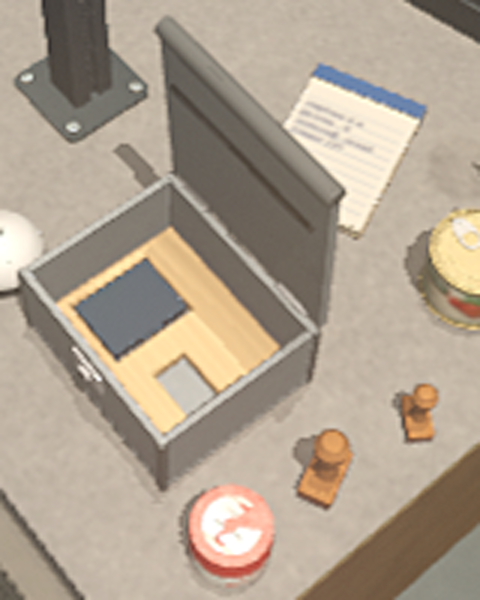

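The top crop shows the rim corners (60,182), (505,182), (508,550) and (57,548), with the recess outline at 315–435 × 366–442. The largest stamp's knob is at (668,297), its base is rotated about 25°, and the lid bar runs from (28,100) to (563,100). The side crop shows the same stamp at (332,445) and the bar from (165,25) to (338,193).

```bash
cat > h.py <<'E'
import numpy as np
from plant import robot
cams={}
def cam(n):
    if n not in cams: cams[n]=robot.read_camera(n)
    return cams[n]
def px(n,p):
    p=np.array(p,float)
    return (p+.5)/6-.5+[255,170] if n=='top' else (p+.5)/3-.5+[215,165]
def ray(n,uv):
    c=cam(n);R,t=np.array(c['R']),np.array(c['t'])
    return -R.T@t, R.T@np.linalg.solve(c['mtx'],[*uv,1])
def atz(n,uv,z):
    o,d=ray(n,uv);return o+d*(z-o[2])/d[2]
def tri(a,b):
    (o1,d1),(o2,d2)=ray('top',a),ray('side',b)
    s=np.linalg.lstsq(np.c_[d1,-d2],o2-o1,rcond=None)[0]
    p,q=o1+d1*s[0],o2+d2*s[1];return (p+q)/2,np.linalg.norm(p-q)
E
python3 - <<'E'
from h import *
np.set_printoptions(precision=4,suppress=True)
T=lambda p,z:atz('top',px('top',p),z);S=lambda p,z:atz('side',px('side',p),z)
print('cams',ray('top',(0,0))[0],ray('side',(0,0))[0])
for n,a,b in[('RL',(60,182),(170,180)),('RR',(505,182),(318,328)),('FR',(508,550),(163,440)),('FL',(57,548),(22,272))]: print(n,T(a,.085),S(b,.085))
print('recess',[T(p,.018) for p in[(315,366),(435,366),(435,442),(315,442)]])
print('pad',[T(p,.019) for p in[(110,298),(255,298),(255,475),(110,475)]])
print('knob',T((668,297),.06),S((332,445),.06),tri(px('top',(668,297)),px('side',(332,445))))
print('base',[T(p,.016) for p in[(597,285),(652,252),(698,345),(640,373)]])
print('bar',tri(px('top',(28,100)),px('side',(165,25))),tri(px('top',(563,100)),px('side',(338,193))))
print('pot',T((658,523),.05),S((232,525),.05))
k=.7
print('bell',atz('top',(346*k,364*k),.027),'candle',atz('top',(280*k,352*k),.07),'box',[atz('top',(u*k,v*k),.18) for u,v in[(567,270),(575,420),(600,255),(605,420)]])
print('pole',atz('top',(291*k,278*k),0),'small stamp',T((678,98),.045))
E
```

```text
cams [0.4736 0.1238 1.048 ] [ 0.2993 -0.2453  0.9194]
RL [0.6422 0.1897 0.085 ] [0.6379 0.1835 0.085 ]
RR [0.6391 0.0191 0.085 ] [0.6407 0.0208 0.085 ]
FR [0.4994 0.0227 0.085 ] [0.5038 0.0246 0.085 ]
FL [0.5024 0.1918 0.085 ] [0.505  0.1891 0.085 ]
recess [array([0.5762, 0.0911, 0.018 ]), array([0.5755, 0.0426, 0.018 ]), array([0.5447, 0.0435, 0.018 ]), array([0.5455, 0.0918, 0.018 ])]
pad [array([0.6053, 0.1741, 0.019 ]), array([0.6043, 0.115 , 0.019 ]), array([0.5325, 0.1163, 0.019 ]), array([0.5333, 0.1748, 0.019 ])]
knob [ 0.5968 -0.0453  0.06  ] [ 0.5979 -0.0435  0.06  ] (array([ 0.5963, -0.0445,  0.0644]), np.float64(4.4940526221015784e-05))
base [array([ 0.6077, -0.0243,  0.016 ]), array([ 0.6209, -0.0471,  0.016 ]), array([ 0.5826, -0.064 ,  0.016 ]), array([ 0.5715, -0.0402,  0.016 ])]
bar (array([0.6378, 0.1873, 0.2631]), np.float64(0.0007741953932787442)) (array([0.6335, 0.02  , 0.269 ]), np.float64(0.0009881927229337254))
pot [ 0.5099 -0.0392  0.05  ] [ 0.5106 -0.0405  0.05  ]
bell [0.5194 0.2485 0.027 ] candle [0.5383 0.3508 0.07  ] box [array([ 0.6435, -0.0912,  0.18  ]), array([ 0.4306, -0.0905,  0.18  ]), array([ 0.6648, -0.1399,  0.18  ]), array([ 0.4301, -0.1318,  0.18  ])]
pole [0.6735 0.3499 0.    ] small stamp [ 0.6788 -0.0554  0.045 ]
```

```bash
python3 - <<'E'
from h import *
from scipy.spatial.transform import Rotation as Ro
s=robot.read_state();M=Ro.from_rotvec(s['orientation']).as_matrix();print(np.round(M,3));
print('jaw yaw',np.degrees(np.arctan2(M[1,0],M[0,0])),s['q'])
E
python3 -m inch '[[0.0,0,0,0.06,0],[0.0,0.03,0.05,0.12,0],[0.0,0.06,0.1,0.12,0],[0.0,0.1,0.16,0.12,0],[0.0,0.14,0.21,0.12,0],[0.0,0.17,0.26,0.12,0],[0.0,0.2,0.3,0.12,0],[0.0,0.2,0.3,0.12,0]]' 20
```

```text
[[ 0.434 -0.     0.901]
 [-0.901  0.001  0.434]
 [-0.001 -1.     0.   ]]
jaw yaw -64.28547808434202 [-1.20737160e+00  1.30650521e-01  1.48851189e+00  2.74133145e-05
  1.52300075e+00 -8.53796470e-02]
t: 1.3
tool_pos: [0.4621, -0.237, 0.3384]
orientation: [-1.389, 0.869, -0.868]
force: [-0.3, -1.3, 0.1]
opening: 0.0468
```

```bash
python3 -m inch '[[0.0,0.02,0.03,0,0.18],[0.0,0.05,0.07,0,0.36],[0.0,0.08,0.11,0,0.54],[0.0,0.1,0.15,0,0.72],[0.0,0.12,0.18,0,0.9],[0.0,0.134,0.1955,0,1.08],[0.0,0.134,0.1955,0,1.19],[0.0,0.134,0.1955,-0.04,1.19]]' 20
python3 - <<'E'
from h import *
from scipy.spatial.transform import Rotation as Ro
import cv2
s=robot.read_state();M=Ro.from_rotvec(s['orientation']).as_matrix()
print('jaw yaw',np.degrees(np.arctan2(M[1,0],M[0,0])),s['tool_pos'],s['dq'])
c=robot.read_camera('wrist');H=np.array(c['hand_eye'])
X=np.array([[.596,-.0445,.072],[.5605,.067,.006],[.510,-.040,.05]])
P=(X-s['tool_pos'])@M; P=(P-H[:3,3])@H[:3,:3]; uv=P@c['mtx'].T; print(uv[:,:2]/uv[:,2:])
cv2.imwrite('pics/w1.png',c['color'][:,:,::-1])
np.savez('w1.npz',M=M,p=s['tool_pos'],H=H,K=c['mtx'])
E
```

```text
t: 2.3
tool_pos: [0.5981, -0.0427, 0.3017]
orientation: [-1.571, -0.063, 0.054]
force: [0.2, -0.2, 0.3]
opening: 0.0465
jaw yaw 4.287392937610866 [ 0.59808641 -0.04272063  0.30171824] [-9.12661362e-03 -9.00995867e-05  6.63165944e-01 -7.10033273e-04
 -6.05862267e-01  4.23845486e-02]
[[271.84182139 179.65165783]
 [250.62623401  81.99808833]
 [203.37133792 167.57687879]]
```

View pics/w1.png

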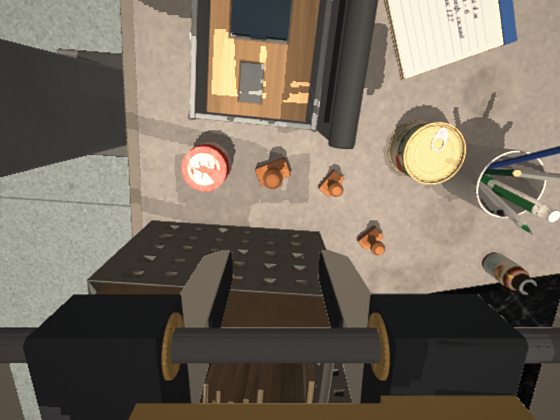

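The wrist view shows the knob at (272,181), against a predicted (272,180), so the measurement holds. The body's long side lies along the jaw axis, as I assumed.

```bash
python3 -m inch '[[0.0,-0.002,0.001,-0.05,0],[0.0,-0.002,0.001,-0.1,0],[0.0,-0.002,0.001,-0.15,0],[0.0,-0.002,0.001,-0.18,0],[0.0,-0.002,0.001,-0.2,0],[0.0,-0.002,0.001,-0.2,0],[0.0,-0.002,0.001,-0.2,0]]' 20
```

```text
t: 3.22
tool_pos: [0.5941, -0.0418, 0.0944]
orientation: [-1.569, -0.054, 0.06]
force: [-0.1, -0.2, -0.1]
opening: 0.0467
```

```bash
python3 -m inch '[[0.0,0.002,0,-0.03,0],[0.0,0.002,0,-0.05,0],[0.0,0.002,0,-0.058,0],[0.0,0.002,0,-0.058,0]]' 20; python3 -m inch '[[0.6,0,0,0,0],[1,0,0,0,0],[1,0,0,0,0],[1,0,0,0,0],[1,0,0,0,0],[1,0,0,0,0]]' 20
```

```text
t: 3.72
tool_pos: [0.5957, -0.0417, 0.0361]
orientation: [-1.569, -0.054, 0.061]
force: [0.2, -0.3, 0.9]
opening: 0.0465
t: 4.47
tool_pos: [0.5961, -0.0418, 0.0367]
orientation: [-1.569, -0.054, 0.06]
force: [-1.9, -0.1, 5.3]
opening: 0.0234
```

```bash
python3 -m inch '[[1,0,0,0.03,0],[1,0,0,0.07,0],[1,0,0,0.12,0],[1,0,0,0.15,0],[1,-0.03,0.03,0.16,0.1],[1,-0.06,0.07,0.16,0.28],[1,-0.08,0.11,0.16,0.46],[1,-0.08,0.11,0.16,0.64]]' 30; python3 -m inch '[[1,0,0,0,0.17],[1,0,0,0,0.34],[1,0,0,0,0.48],[1,0,0,0,0.495],[1,0,0,0,0.495],[1,0,0,0,0.495]]'
python3 - <<'E'
from h import *
from scipy.spatial.transform import Rotation as Ro
import cv2
s=robot.read_state();M=Ro.from_rotvec(s['orientation']).as_matrix()
print('jaw yaw',np.degrees(np.arctan2(M[1,0],M[0,0])),s['tool_pos'],s['opening'])
a=cam('top')['color'][150:330,190:370,::-1];b=cam('side')['color'][110:290,200:380,::-1]
cv2.imwrite('pics/ts.png',cv2.resize(np.hstack([a,b]),None,fx=2.2,fy=2.2,interpolation=cv2.INTER_CUBIC))
E
```

```text
t: 5.48
tool_pos: [0.5146, 0.0707, 0.1963]
orientation: [-1.495, -0.561, 0.568]
force: [0.2, -0.6, -0.8]
opening: 0.0231
t: 6.22
tool_pos: [0.5146, 0.0706, 0.1962]
orientation: [-1.357, -0.94, 0.947]
force: [0.4, 0.3, -0.9]
opening: 0.0231
jaw yaw 69.62177415910126 [0.51457924 0.07064019 0.19623078] 0.023075605355589692
```

View pics/ts.png

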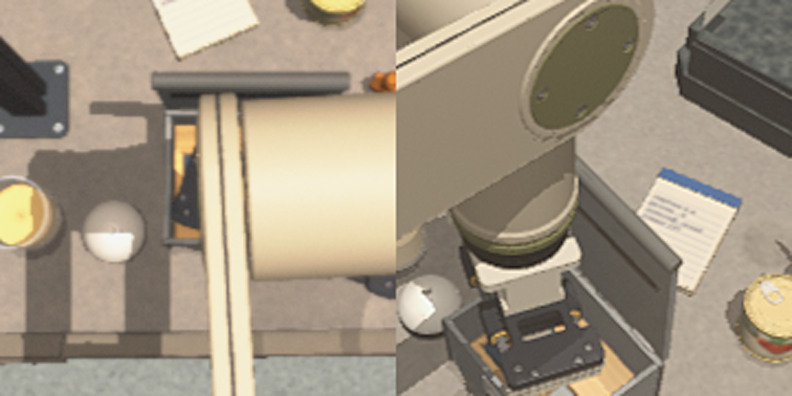

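The arm hides the stamp in both fixed cameras, so I'll check its yaw in the wrist view.

Run:
```python
from h import *
from scipy.spatial.transform import Rotation as Ro
import cv2
s=robot.read_state();M=Ro.from_rotvec(s['orientation']).as_matrix()
c=robot.read_camera('wrist');H=np.array(c['hand_eye'])
np.savez('w2.npz',M=M,p=s['tool_pos'],H=H,K=c['mtx'])
p=s['tool_pos'];ax=p+[-.0024*-1,-.0011,0]
out=[]
b=np.radians(4.287392+0)
yd=np.radians(88.9)
e1=np.array([np.cos(yd),np.sin(yd),0]);e2=np.array([e1[1],-e1[0],0])
zb=p[2]-.036+.016
C=np.array([ax[0],ax[1],zb])
X=np.array([C+a*.022*e1+d*.013*e2 for a,d in[(1,1),(1,-1),(-1,-1),(-1,1)]])
P=((X-p)@M-H[:3,3])@H[:3,:3];uv=P@np.array(c['mtx']).T;uv=uv[:,:2]/uv[:,2:];print(uv.round(1))
im=cv2.resize(np.ascontiguousarray(c['color'][130:420,100:460,::-1]),None,fx=2,fy=2,interpolation=cv2.INTER_CUBIC)
cv2.polylines(im,[((uv-[100,130])*2).astype(int)],True,(0,255,0),1)
cv2.imwrite('pics/w2.png',im)
```

```text
[[317.9 260.6]
 [304.7 222.1]
 [234.5 245.1]
 [249.8 282. ]]
```

View pics/w2.png

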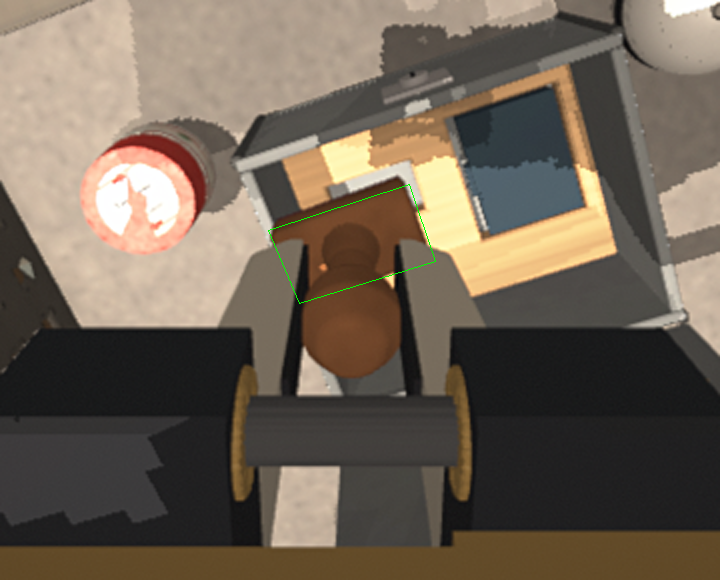

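Run:
```python
import numpy as np
f=np.load('w2.npz');M,p,H,K=f['M'],f['p'],f['H'],f['K']
def pr(X):
    P=((np.array(X)-p)@M-H[:3,3])@H[:3,:3];uv=P@K.T;return ((uv[:,:2]/uv[:,2:]-[100,130])*2).round(0).tolist()
y=-.02;ex=np.array([np.cos(y),np.sin(y)]);ey=np.array([-ex[1],ex[0]])
r=np.array([.5606,.0668])
for nm,c,hx,hy,z in[('recess',r,.015,.024,.018),('recessfloor',r,.015,.024,.006)]:
    print(nm,pr([[*(c+a*hx*ex+b*hy*ey),z] for a,b in[(-1,-1),(-1,1),(1,1),(1,-1)]]))
c=r+.01*ex+.04*ey;print(c);print('rim',pr([[*(c+a*.07*ex+b*.085*ey),.085] for a,b in[(-1,-1),(-1,1),(1,1),(1,-1)]]))
for n,c,z in [('pad',0,0)]: print(n,pr([[.6053,.1741,.019],[.6043,.115,.019],[.5325,.1163,.019],[.5333,.1748,.019]]))
```

```text
recess [[325.0, 186.0], [410.0, 159.0], [426.0, 208.0], [344.0, 235.0]]
recessfloor [[326.0, 180.0], [408.0, 152.0], [424.0, 201.0], [344.0, 227.0]]
[0.57139795 0.10659201]
rim [[238.0, 159.0], [626.0, 27.0], [693.0, 317.0], [345.0, 419.0]]
pad [[590.0, 206.0], [485.0, 239.0], [447.0, 120.0], [556.0, 83.0]]
```

Run:
```python
import numpy as np
f=np.load('w2.npz');M,p,H,K=f['M'],f['p'],f['H'],f['K']
def pr(X):
    P=((np.array(X)-p)@M-H[:3,3])@H[:3,:3];uv=P@K.T;return ((uv[:,:2]/uv[:,2:]-[100,130])*2).round(0).tolist()
yd=np.radians(88.9);e1=np.array([np.cos(yd),np.sin(yd),0]);e2=np.array([e1[1],-e1[0],0])
for h in(.016,.008,0):
  C=np.array([p[0]+.0024,p[1]-.0011,p[2]-.0365+h])
  print(h,pr([C+a*.022*e1+d*.013*e2 for a,d in[(1,1),(1,-1),(-1,-1),(-1,1)]]))
print('knob top',pr([[p[0]+.0024,p[1]-.0011,p[2]+.0355]]))
```

```text
0.016 [[436.0, 260.0], [409.0, 184.0], [269.0, 230.0], [300.0, 303.0]]
0.008 [[433.0, 249.0], [407.0, 175.0], [272.0, 220.0], [302.0, 291.0]]
0 [[430.0, 239.0], [405.0, 167.0], [275.0, 210.0], [303.0, 280.0]]
knob top [[353.0, 348.0]]
```

Run:
```python
import cv2
from plant import robot
im=robot.read_camera('wrist')['color'][200:290,220:340,::-1]
cv2.imwrite('pics/w3.png',cv2.resize(im,None,fx=6,fy=6,interpolation=cv2.INTER_CUBIC))
```

```text
(no output)
```

View pics/w3.png

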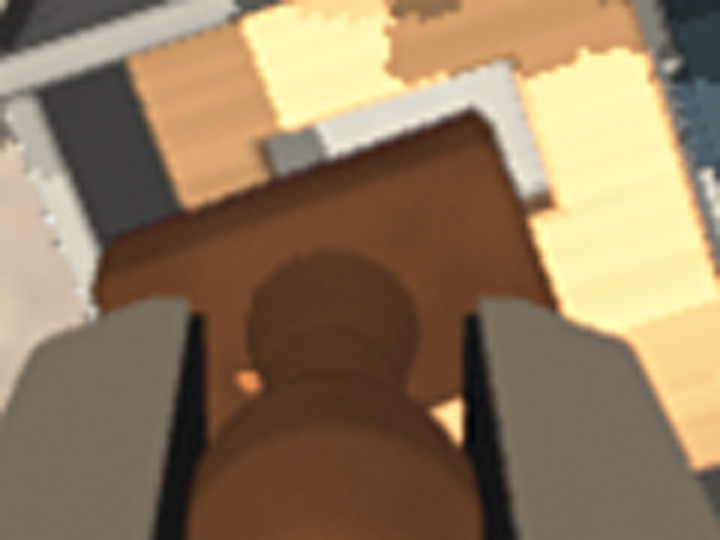

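Against the projections, the base's top edges match within about 1 mm and its yaw within 1°. The wrist calibration also matches the recess and the ink pad. I'm going in.

```bash
python3 -m inch '[[1,0.02,-0.003,0,0],[1,0.044,-0.003,0,0],[1,0.044,-0.003,-0.04,0],[1,0.044,-0.003,-0.08,0],[1,0.044,-0.003,-0.11,0],[1,0.044,-0.003,-0.12,0],[1,0.044,-0.003,-0.12,0],[1,0.044,-0.003,-0.12,0]]'
python3 - <<'E'
from h import *
s=robot.read_state();print(s['tool_pos'],s['orientation'],s['force'],s['wrist_torque'])
E
```

```text
t: 7.42
tool_pos: [0.5599, 0.0677, 0.0782]
orientation: [-1.358, -0.943, 0.946]
force: [0.1, -0.5, -0.2]
opening: 0.023
[0.55993535 0.06770336 0.07817116] [-1.35825947 -0.94289392  0.94605645] [ 0.12076531 -0.48761372 -0.2171536 ] [ 0.03735987 -0.18947112 -0.06924461]
```

```bash
python3 -m inch '[[1,-0.001,0,-0.01,0],[1,-0.0015,0,-0.018,0],[1,-0.0015,0,-0.018,0]]'; python3 -m inch '[[1,0,0,-0.005,0],[1,0,0,-0.01,0],[1,0,0,-0.01,0]]';python3 -m inch '[[1,0,0,-0.004,0],[1,0,0,-0.007,0],[1,0,0,-0.007,0]]'
```

```text
t: 7.8
tool_pos: [0.5575, 0.0677, 0.0591]
orientation: [-1.357, -0.941, 0.947]
force: [0.1, 0.9, -0.3]
opening: 0.0229
t: 8.18
tool_pos: [0.557, 0.0677, 0.0484]
orientation: [-1.357, -0.941, 0.948]
force: [-0.1, -0.2, -0.7]
opening: 0.0233
t: 8.55
tool_pos: [0.5581, 0.0674, 0.0428]
orientation: [-1.358, -0.942, 0.947]
force: [-1.7, -2.0, 7.5]
opening: 0.0226
```

```bash
python3 -m inch '[[0.24,0,0,0,0],[0.24,0,0,0,0],[0.24,0,0,0,0],[0.24,0,0,0.03,0],[0.24,0,0,0.07,0],[0.24,-0.02,0,0.12,0],[0.24,-0.04,0,0.17,0],[0.24,-0.06,0,0.21,0]]'; python3 -m inch '[[0,-0.03,-0.02,0.05,-0.18],[0,-0.06,-0.04,0.1,-0.36],[-0.5,-0.08,-0.06,0.13,-0.54],[-0.5,-0.08,-0.06,0.14,-0.72],[-0.5,-0.08,-0.06,0.14,-0.9],[-0.5,-0.08,-0.06,0.14,-1.08],[-0.5,-0.08,-0.06,0.14,-1.18],[-0.5,-0.08,-0.06,0.14,-1.18]]'
python3 - <<'E'
from h import *
import cv2
a=cam('top')['color'][140:290,230:410,::-1];b=cam('side')['color'][150:300,200:380,::-1]
cv2.imwrite('pics/ts2.png',cv2.resize(np.hstack([a,b]),None,fx=2.2,fy=2.2,interpolation=cv2.INTER_CUBIC))
s=robot.read_state();M=cv2.Rodrigues(np.array(s['orientation']))[0];p=s['tool_pos']
c=robot.read_camera('wrist');H=np.array(c['hand_eye'])
np.savez('w4.npz',M=M,p=p,H=H,K=c['mtx']);cv2.imwrite('pics/w4.png',c['color'][:,:,::-1])
print(p,np.degrees(np.arctan2(M[1,0],M[0,0])))
E
```

```text
t: 9.55
tool_pos: [0.4977, 0.0674, 0.2549]
orientation: [-1.359, -0.943, 0.946]
force: [1.0, 0.0, 0.2]
opening: 0.0351
t: 10.55
tool_pos: [0.4177, 0.0074, 0.3947]
orientation: [-1.572, -0.027, 0.032]
force: [0.1, 0.6, 0.7]
opening: 0.0697
[0.41768075 0.00743172 0.39479025] 2.220900722451207
```

View pics/w4.png

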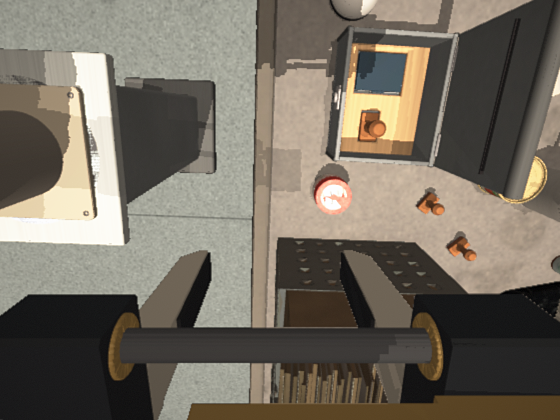

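The stamp stands in the recess at (371,127), and the pot looks untouched. Next I'll check the lid angle from the bar end at about (516,190), and plan the bar's arc.

Run:
```python
import numpy as np
f=np.load('w4.npz');M,p,H,K=f['M'],f['p'],f['H'],f['K']
def pr(X):
    P=((np.array(X)-p)@M-H[:3,3])@H[:3,:3];uv=P@K.T;return (uv[:,:2]/uv[:,2:]).round(0).tolist()
y=-.02;ex=np.array([np.cos(y),np.sin(y)]);ey=np.array([-ex[1],ex[0]])
c=np.array([.5714,.1066]);h=c+.07*ex;print('hinge',h)
for a in(1.4,1.5,1.55,1.6,1.7):
    d=-.177*np.cos(a)+.004*np.sin(a);z=.085+.177*np.sin(a)+.004*np.cos(a)
    print(a,d,z,pr([[*(h+d*ex-.085*ey),z],[*(h+d*ex),z]]))
print('at contact y ~ own y +.035:')
for a in np.arange(1.6,-.01,-.1):
    d=-.177*np.cos(a)+.004*np.sin(a);z=.085+.177*np.sin(a)+.004*np.cos(a)
    print(round(a,1),(h+d*ex+.04*ey).round(4),round(z,4))
```

```text
hinge [0.641386   0.10520009]
1.4 -0.026142385373388824 0.2601044707795584 [[489.0, 193.0], [514.0, 95.0]]
1.5 -0.008530504748767195 0.2618395614355884 [[509.0, 194.0], [536.0, 96.0]]
1.55 0.0003184505356100681 0.2620449055727286 [[519.0, 195.0], [546.0, 97.0]]
1.6 0.009166609859494142 0.26180772964914123 [[528.0, 196.0], [556.0, 98.0]]
1.7 0.026772134732117734 0.26000929347290486 [[546.0, 196.0], [575.0, 99.0]]
at contact y ~ own y +.035:
1.6 [0.6514 0.145 ] 0.2618
1.5 [0.6337 0.1454] 0.2618
1.4 [0.616  0.1457] 0.2601
1.3 [0.5987 0.1461] 0.2566
1.2 [0.5818 0.1464] 0.2514
1.1 [0.5655 0.1467] 0.2446
1.0 [0.5499 0.147 ] 0.2361
0.9 [0.5353 0.1473] 0.2261
0.8 [0.5218 0.1476] 0.2148
0.7 [0.5094 0.1478] 0.2021
0.6 [0.4984 0.1481] 0.1882
0.5 [0.4888 0.1483] 0.1734
0.4 [0.4807 0.1484] 0.1576
0.3 [0.4743 0.1486] 0.1411
0.2 [0.4695 0.1486] 0.1241
0.1 [0.4665 0.1487] 0.1067
-0.0 [0.4652 0.1487] 0.089
```

```bash
python3 -m inch '[[0.3,0.04,0.03,0,-0.05],[0.3,0.09,0.07,-0.02,-0.058],[0.3,0.14,0.1,-0.05,-0.058],[0.3,0.18,0.13,-0.065,-0.058],[0.3,0.21,0.155,-0.065,-0.058],[0.3,0.221,0.163,-0.065,-0.058],[0.3,0.221,0.163,-0.065,-0.058],[0.3,0.221,0.163,-0.065,-0.058]]' 20
python3 - <<'E'
from h import *
import cv2
s=robot.read_state();M=cv2.Rodrigues(np.array(s['orientation']))[0];p=s['tool_pos']
c=robot.read_camera('wrist');H=np.array(c['hand_eye']);K=np.array(c['mtx'])
cv2.imwrite('pics/w5.png',c['color'][:,:,::-1])
print(p,np.degrees(np.arctan2(M[1,0],M[0,0])))
def pr(X):
    P=((np.array(X)-p)@M-H[:3,3])@H[:3,:3];uv=P@K.T;return (uv[:,:2]/uv[:,2:]).round(0).tolist()
y=-.02;ex=np.array([np.cos(y),np.sin(y)]);ey=np.array([-ex[1],ex[0]]);h=np.array([.6414,.1052])
for a in(1.5,1.55,1.6):
    d=-.177*np.cos(a)+.004*np.sin(a);z=.085+.177*np.sin(a)+.004*np.cos(a)
    print(a,pr([[*(h+(d+o)*ex+w*ey),z] for w in(.085,.06) for o in(-.008,.008)]))
E
```

```text
t: 11.7
tool_pos: [0.6384, 0.17, 0.3299]
orientation: [-1.572, 0.017, -0.012]
force: [-0.4, 0.1, -1.0]
opening: 0.0324
[0.63840229 0.17003385 0.32987701] -1.0915738367393557
1.5 [[258.0, 196.0], [280.0, 196.0], [258.0, 228.0], [280.0, 229.0]]
1.55 [[270.0, 196.0], [292.0, 196.0], [270.0, 229.0], [292.0, 229.0]]
1.6 [[282.0, 196.0], [305.0, 196.0], [282.0, 229.0], [304.0, 229.0]]
```

View pics/w5.png

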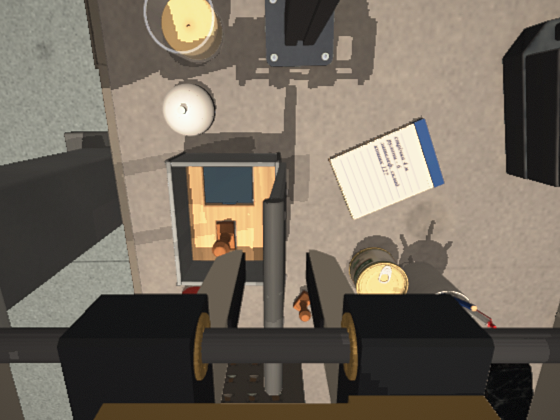

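The bar sits centred between the fingers, with its end at (273,199), so the lid angle is about 1.52. I'll go down astride it and pull gently.

```bash
python3 -m inch '[[0.3,-0.002,0,-0.03,0],[0.3,-0.002,0,-0.055,0],[0.3,-0.002,0,-0.07,0],[0.35,-0.002,0,-0.076,0],[0.4,-0.002,0,-0.076,0],[0.4,-0.002,0,-0.076,0]]' 20; python3 -m inch '[[0.4,-0.008,0,0,0],[0.4,-0.016,0,0,0],[0.4,-0.022,0,-0.001,0],[0.4,-0.028,0,-0.002,0],[0.4,-0.028,0,-0.002,0]]'
```

```text
t: 12.5
tool_pos: [0.6369, 0.17, 0.2556]
orientation: [-1.571, 0.016, -0.015]
force: [0.2, -0.2, 1.5]
opening: 0.0281
t: 13.12
tool_pos: [0.6083, 0.17, 0.2535]
orientation: [-1.572, 0.016, -0.014]
force: [-0.7, -0.4, 0.1]
opening: 0.0279
```

```bash
python3 -m inch '[[0.4,-0.004,0,-0.001,0],[0.4,-0.008,0,-0.002,0],[0.4,-0.012,0,-0.003,0],[0.4,-0.016,0,-0.005,0],[0.4,-0.02,0,-0.007,0],[0.4,-0.023,0,-0.009,0],[0.4,-0.023,0,-0.009,0]]'; python3 -m inch '[[0.4,-0.003,0,-0.001,0],[0.4,-0.006,0,-0.003,0],[0.4,-0.009,0,-0.005,0],[0.4,-0.009,0,-0.005,0]]'
```

```text
t: 14.0
tool_pos: [0.585, 0.17, 0.2442]
orientation: [-1.572, 0.016, -0.014]
force: [-1.1, 0.8, 0.5]
opening: 0.0282
t: 14.5
tool_pos: [0.5753, 0.1701, 0.2389]
orientation: [-1.572, 0.017, -0.013]
force: [-2.6, 0.3, -0.5]
opening: 0.0279
```

```bash
python3 -m inch '[[0.4,-0.006,0,-0.003,0],[0.4,-0.012,0,-0.006,0],[0.4,-0.018,0,-0.01,0],[0.4,-0.018,0,-0.01,0]]'; python3 -m inch '[[0.3,0,0,0,0],[0.2,0,0,-0.002,0],[0.1,0,0,-0.004,0],[0,0,0,-0.006,0],[0,0,0,-0.007,0],[0,0,0,-0.007,0]]'
```

```text
t: 15.0
tool_pos: [0.5562, 0.1702, 0.2282]
orientation: [-1.572, 0.018, -0.011]
force: [-3.4, 0.7, -1.2]
opening: 0.0278
t: 15.75
tool_pos: [0.5561, 0.1702, 0.221]
orientation: [-1.572, 0.018, -0.011]
force: [-2.9, 0.1, 0.8]
opening: 0.0464
```

```bash
python3 -m inch '[[0,-0.002,0.005,0,0.18],[0,-0.004,0.009,0,0.36],[0,-0.007,0.013,0,0.54],[0,-0.011,0.017,0,0.72],[0,-0.011,0.017,0,0.72]]'; python3 -m inch '[[0,-0.004,0.003,0,0.18],[0,-0.008,0.006,0,0.36],[0,-0.0125,0.008,0,0.54],[0,-0.017,0.009,0,0.72],[0,-0.02,0.009,0,0.85],[0,-0.02,0.009,0,0.85],[0,-0.02,0.009,0,0.85]]'
```

```text
t: 16.38
tool_pos: [0.5451, 0.1873, 0.2208]
orientation: [-1.503, -0.545, 0.552]
force: [-2.1, 0.2, -0.6]
opening: 0.0467
t: 17.25
tool_pos: [0.5245, 0.1956, 0.2207]
orientation: [-1.225, -1.187, 1.195]
force: [-6.0, -2.4, 1.9]
opening: 0.0466
```

Run:
```python
from h import *
import cv2
b=cam('side')['color'][90:300,180:390,::-1];a=cam('wrist')['color'][100:420,120:440,::-1]
cv2.imwrite('pics/sw.png',np.hstack([cv2.resize(b,(400,400),interpolation=cv2.INTER_CUBIC),cv2.resize(a,(400,400))]))
s=robot.read_state();M=cv2.Rodrigues(np.array(s['orientation']))[0];print(s['force'],s['wrist_torque'],np.degrees(np.arctan2(M[1,0],M[0,0])))
```

```text
[-6.96010763 -2.38329821  1.86907175] [-0.46809173  1.00944466 -0.16536215] 88.51736775831476
```

View pics/sw.png

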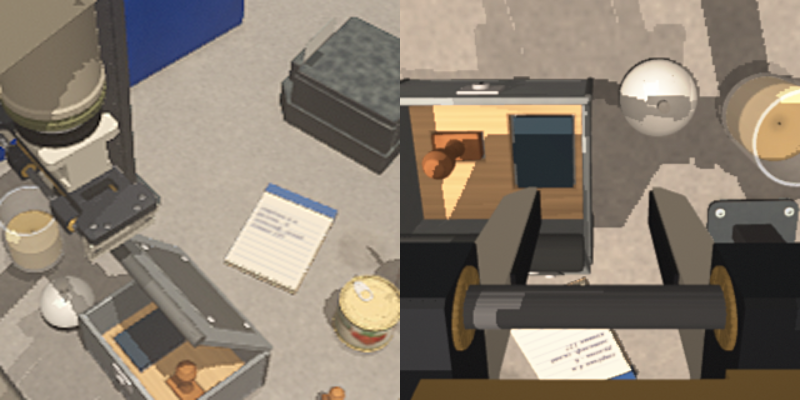

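The contact finger is in front of the bar near its end, and the other finger is clear beyond the end. The lid rests on the first finger at about 0.95 rad, so I'll follow the arc down.

```bash
python3 -m inch '[[0,-0.004,0,-0.003,0],[0,-0.008,0,-0.007,0],[0,-0.012,0,-0.011,0],[0,-0.016,0,-0.014,0],[0,-0.0195,0,-0.017,0],[0,-0.023,0,-0.02,0],[0,-0.0255,0,-0.023,0],[0,-0.0255,0,-0.023,0]]'; python3 -m inch '[[0,-0.003,0,-0.003,0],[0,-0.006,0,-0.006,0],[0,-0.006,0,-0.006,0]]'
```

```text
t: 18.35
tool_pos: [0.4984, 0.1955, 0.197]
orientation: [-1.224, -1.186, 1.195]
force: [-3.6, 0.5, -1.3]
opening: 0.0466
t: 18.73
tool_pos: [0.4918, 0.1954, 0.1905]
orientation: [-1.224, -1.185, 1.196]
force: [-3.4, -1.3, -2.2]
opening: 0.0466
```

```bash
python3 -m inch '[[0,-0.003,0,-0.004,0],[0,-0.006,0,-0.008,0],[0,-0.009,0,-0.012,0],[0,-0.012,0,-0.016,0],[0,-0.0145,0,-0.02,0],[0,-0.017,0,-0.024,0],[0,-0.019,0,-0.028,0],[0,-0.019,0,-0.028,0]]'
```

```text
t: 19.73
tool_pos: [0.472, 0.1953, 0.1617]
orientation: [-1.223, -1.184, 1.197]
force: [-3.7, -0.1, -1.9]
opening: 0.0462
```

```bash
python3 -m inch '[[0,-0.002,0,-0.004,0],[0,-0.004,0,-0.008,0],[0,-0.006,0,-0.012,0],[0,-0.0075,0,-0.016,0],[0,-0.0075,0,-0.016,0]]'; python3 -m inch '[[0,-0.0015,0,-0.004,0],[0,-0.003,0,-0.008,0],[0,-0.0045,0,-0.012,0],[0,-0.006,0,-0.016,0],[0,-0.006,0,-0.016,0]]'
```

```text
t: 20.35
tool_pos: [0.4639, 0.1952, 0.1451]
orientation: [-1.222, -1.183, 1.198]
force: [-5.0, 1.0, -4.0]
opening: 0.0464
t: 20.98
tool_pos: [0.4576, 0.1949, 0.1286]
orientation: [-1.222, -1.182, 1.199]
force: [-4.1, 0.3, -3.6]
opening: 0.0464
```

```bash
python3 -m inch '[[0,-0.0008,0,-0.003,0],[0,-0.0016,0,-0.006,0],[0,-0.0022,0,-0.009,0],[0,-0.0022,0,-0.009,0]]'
```

```text
t: 21.48
tool_pos: [0.455, 0.1949, 0.1192]
orientation: [-1.222, -1.181, 1.199]
force: [-6.1, 1.8, -3.7]
opening: 0.0463
```

```bash
python3 -m inch '[[0,-0.0004,0,-0.003,0],[0,-0.0008,0,-0.006,0],[0,-0.0012,0,-0.009,0],[0,-0.0012,0,-0.009,0]]'
```

```text
t: 21.98
tool_pos: [0.4528, 0.1949, 0.1095]
orientation: [-1.22, -1.179, 1.2]
force: [-5.3, 1.1, -3.3]
opening: 0.0465
```

```bash
python3 -m inch '[[0,-0.0002,0,-0.003,0],[0,-0.0004,0,-0.006,0],[0,-0.0006,0,-0.009,0],[0,-0.0006,0,-0.009,0]]'
```

```text
t: 22.48
tool_pos: [0.4511, 0.1949, 0.0997]
orientation: [-1.218, -1.177, 1.202]
force: [-7.3, 2.5, -4.2]
opening: 0.0463
```

```bash
python3 -m inch '[[0,0.0005,0,-0.003,0],[0,0.001,0,-0.006,0],[0,0.001,0,-0.008,0],[0,0.001,0,-0.008,0]]'
```

```text
t: 22.98
tool_pos: [0.45, 0.1949, 0.0905]
orientation: [-1.215, -1.174, 1.204]
force: [-10.5, 3.9, -4.1]
opening: 0.0464
```

```bash
python3 -m inch '[[0,0.0005,0,-0.003,0],[0,0.001,0,-0.006,0],[0,0.0012,0,-0.007,0],[0,0.0012,0,-0.007,0]]'
```

```text
t: 23.48
tool_pos: [0.4493, 0.195, 0.0823]
orientation: [-1.212, -1.171, 1.206]
force: [-9.1, 2.0, -4.3]
opening: 0.0464
```

```bash
python3 -m inch '[[0,0.0006,0,-0.002,0],[0,0.0012,0,-0.004,0],[0,0.0012,0,-0.005,0],[0,0.0012,0,-0.005,0]]'
```

```text
t: 23.98
tool_pos: [0.4491, 0.1949, 0.0765]
orientation: [-1.21, -1.168, 1.208]
force: [-8.6, 2.4, -3.5]
opening: 0.0464
```

```bash
python3 -m inch '[[0,0.0006,0,-0.002,0],[0,0.0012,0,-0.003,0],[0,0.0012,0,-0.003,0]]'
```

```text
t: 24.35
tool_pos: [0.4491, 0.195, 0.074]
orientation: [-1.209, -1.166, 1.209]
force: [-13.8, 1.8, 8.0]
opening: 0.0464
```

```bash
python3 -m inch '[[0,0.0006,0,-0.002,0],[0,0.001,0,-0.003,0],[0,0.001,0,-0.003,0]]'
```

```text
t: 24.72
tool_pos: [0.449, 0.1951, 0.0718]
orientation: [-1.207, -1.164, 1.21]
force: [-13.8, 0.7, 9.6]
opening: 0.0469
```

The vertical force has reversed, so the lid lies shut. I'll withdraw forward and up, then check.

```bash
python3 -m inch '[[0,-0.005,0,0,0],[0,-0.02,0,0,0],[0,-0.04,0,0.01,0],[0,-0.05,0,0.05,0],[0,-0.05,0,0.1,0],[0,-0.07,0,0.15,0],[0,-0.09,0,0.2,0],[0,-0.09,0,0.24,0]]'; python3 -m inch '[[0,-0.02,-0.06,0.03,0],[0,-0.04,-0.12,0.05,0],[0,-0.06,-0.18,0.05,0],[0,-0.06,-0.24,0.05,0],[0,-0.06,-0.3,0.05,0],[0,-0.06,-0.36,0.05,0],[0,-0.06,-0.4,0.05,0],[0,-0.06,-0.4,0.05,0]]'
python3 - <<'E'
from h import *
import cv2
a=cam('top')['color'][150:290,160:400,::-1];b=cam('side')['color'][130:370,150:390,::-1]
cv2.imwrite('pics/fin.png',np.hstack([cv2.resize(a,None,fx=2,fy=2)[:, :],np.zeros((280,4,3),np.uint8),cv2.resize(b,(280,280))]))
E
```

```text
t: 25.72
tool_pos: [0.3594, 0.1952, 0.3154]
orientation: [-1.21, -1.169, 1.207]
force: [0.0, -0.1, -0.1]
opening: 0.0467
t: 26.72
tool_pos: [0.2989, -0.2078, 0.3656]
orientation: [-1.214, -1.164, 1.204]
force: [-0.1, 0.6, -0.1]
opening: 0.0465
```

View pics/fin.png

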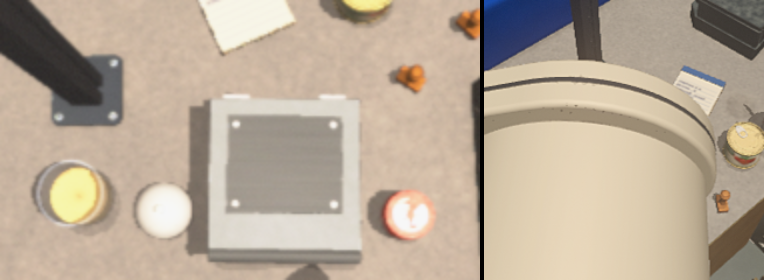

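The lid lies shut, with the bar at row 255. The bell (164,210), pot (409,215) and candle (75,195) match their first positions within a pixel or so.

Run:
```python
from h import *
print('bar',atz('top',(285/2+160,255/2+150),.089),'exp x ~.465'); s=robot.read_state();print(s['t'],s['force'],np.abs(s['dq']).max())
print(robot.close_job())
```

```text
bar [0.46443362 0.10593433 0.089     ] exp x ~.465
26.875 [ 0.64991393  0.59866924 -0.45988097] 0.023242542164201806
the job is handed in; nothing more can be done
None
```

The largest stamp is in the small recess, knob up and released, and the lid is shut. The job was handed in at 26.9 s of the 62 s allowed.

- **Stamp:** I gripped it by the knob, turned it about 65° and lowered it into the recess. Contact came at the height expected for a fully seated stamp (TCP z 42.8 mm against 42.7 mm), and the wrist picture after release showed it standing there.
- **Lid:** I pulled it forward astride the bar and caught it on the front finger. I swung the other finger off the bar's end and followed the arc down, holding the weight back. The highest force reading on the way was about 14 N. The vertical force stayed in the holding direction until the bar was at about its shut height, then reversed, so there was no sign of a slam.
- **Last checks:** In the top view the bar is at x = 0.464 m (0.465 m expected when shut). The bell, pot and candle match their first pixel positions within about 1–2 px. The gripper touches nothing, with a residual force under 1 N.
- **Not confirmed:** The arm hid the case in the last side view, so the closed lid was confirmed from the top view only. The stamp could not be seen again under the shut lid.
- **One disagreement:** While I carried the stamp, the lower front edge of its base appeared about 3 mm from where I projected it. The top edges matched, and it still seated at the right depth.

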